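# Set the volume and hold the talk lever half-way

## Task

Make an announcement from this desk: slide the fader on the volume unit until the line across its grip stands level with the tip of the clip-on marker beside the track, then press the talk lever of the microphone station half-way down, where its pad's top is level with the top of the little steel post beside it, and finish while still holding it there with the gripper. Never push the lever all the way down (that calls every room), leave the fader at the marker, and do not shift the other things on the desk.

Things in the scene. Friction and masses are not known exactly. Their poses are not given: they have to be found in the camera images.
- volume_unit: volume unit: off-white flat desk box, 210 long (its x, away from the robot at yaw 0) x 110 wide x 45 high, fixed, with a straight slot along the middle of its top. Origin under its centre, x along the slot, z up. This unit and the microphone station may each stand left or right, a little turned
- fader (a joint): position of the fader along the slot: 0 at the unit's -x end, 0.110 m at its +x end; moves along the unit's x axis, takes about 3 N to slide and stays where it is left
- fader_top (a point): centre of the top of the fader's grip: a black block 24 long (along the slot) x 18 wide x 34 high standing on the unit's top (so this point is 79 above the desk), with a thin white line across its top at its middle. x along the slot, as the unit's
- marker_tip (a point): tip of the black clip-on marker, a flat pointed tab 4 high on the unit's top, on the +y side of the slot, fixed somewhere along it; the tip points at the slot and lies 22 from its centre line, the tab reaches 24 further towards +y. The point is on its top face, 49 above the desk; x along the slot
- mic_station: microphone station: off-white flat desk box, 200 long x 120 wide x 35 high, fixed, with a gooseneck microphone at its +x end (187 high, 138 from the lever's pad, leaning away from it towards +x). Origin on the desk, on its centre line, 90 from its -x end (the lever pad's end) and 110 from its +x end; x away from the pad, z up
- talk (a joint): angle of the talk lever in rad: 0 at rest (up), 0.35 fully down; half-way is 0.175. A spring drives it back up: at the pad's centre it takes about 3 N to start it, 6.5 N to hold it half-way, 10 N to bottom it
- talk_pad (a point): centre of the top face of the talk lever's flat aluminium pad, 40 long x 38 wide x 12 thick, 85 from the hinge; the hinge lies 35 to +x of the station's origin, 48 above the desk. The pad slopes up towards the robot at rest. Height of this point above the desk: 83 at rest, 69 half-way, 54 fully down; it swings 5 towards the station's -x on the way. z is the face's normal
- post_top (a point): centre of the top of the fixed steel post, 10 x 8 across, beside the pad on its +y side, 42 from the lever's centre line; its top, 69 above the desk, is level with the centre of the pad's top when the lever is half-way
- sample_box: white open card box, 135 x 135 x 50, with a grid of small compartments, towards the far side of the desk; origin under its centre. Not to be moved
- carton_mid: long white card carton, 150 x 48 x 30 high, five cut-outs in its top, lying between the two units; origin under its centre. Not to be moved
- carton_far: another such white carton, at the far side; origin under its centre. Not to be moved
- carton_side: a third such white carton, far to the robot's left; origin under its centre. Not to be moved
- mug: white mug, 80 across, 90 high, to the robot's left; origin under its centre. Not to be moved
- mouse: off-white computer mouse, 100 x 58 x 24 high, far to the robot's right; origin under its centre. Not to be moved
- stapler: black and dark steel stapler, 130 x 34 x 44 high, at the far side; origin under its centre. Not to be moved
There are look-alikes about, which are no part of the job. Leave any blue or red look-alike of the volume_unit alone.

How it is judged:
By the outcome, as a careful person would: the job done as asked, in the order asked, and still so for the second after the job is handed in, while the arm keeps its last pose, push and grip.
It also fails if it takes over 48 s, if anything falls off the work surface, if the arm or the gripper's body presses on something with over 40 N, if the wrist force passes 120 N, or if a joint passes its speed limit or range.

## Robot

A 6-joint arm with a two-finger parallel gripper is mounted at the origin on the work surface. World frame = base frame: x ahead of the robot, y to its left, z up, the work surface at z = 0. Lengths are in mm, angles in degrees, forces in N, time in s.
With the tool pointing down it reaches from about 300 to 850 mm from the base axis. Payload 4.2 kg.
Tool frame: the origin (TCP) lies on the centre line of the jaws, within the pads' length; the fingertips stand 14 mm ahead of it and the grasp point (between the pads) lies 5 mm behind it; x points along the fingers, y is the direction in which the jaws open and shut, and the axes are right-handed (so a half turn about x gives the same grasp; the last joint's range is limited). The gripper opens to 91 mm and grips with 3 to 60 N. Pads are 32 mm wide; open, the fingers measure 118 mm over their backs; the gripper's body (76 mm by 178 mm) begins 60 mm behind the grasp point.
Start: joints at [74.255, 18.312, 89.639, -0, 72.044, -1.146], TCP at [144.931, 556.45, 227.976] pointing down, gripper open.
Joint ranges: [-177.97, 177.97], [-48.28, 115.42], [12.27, 149.76], [-77.06, 257.06], [2.81, 150.46], [-146.56, 146.56]. Speed limits (degrees/s): [147.25, 147.25, 180, 180, 180, 180].

## Interface

Orientations are given as [roll, pitch, yaw] about the fixed x, y, z axes, in that order (R = Rz(yaw) Ry(pitch) Rx(roll)).
In Python, from workcell import readout, optics, env gives the robot as it stands.
- The arm moves only by the shell command python3 -m creep 'ROWS' [OPENING] [FORCE]. ROWS is JSON, a list of rows, each an object with "translation": the shift along the world's x, y, z in cm, a list of three; "delta_rot": the turn, a rotation vector about the world's x, y, z in rad, a list of three. In form: [{"translation": [dx, dy, dz], "delta_rot": [rx, ry, rz]}, ...]. A call has 1 to 5 rows; each row shifts and turns the commanded pose from where the row before left it; what a row does not reach is not made up. A row lasts 1/12 s, in which the tool goes at most 41.7 mm and 7.16 degrees, less where a joint would pass 70% of its speed; a pose out of reach is approached as far as the arm can. A call with a gripper value outside its range is refused whole. OPENING is the gripper's target within -1 to 1 (fully open at 1, half-way at 0, shut at -1), set as the call begins (- or left out, the last holds). The fingers move at their own pace and stop on an object; FORCE is the grip in N (left out, the last holds). Time passes only in rows, so rows that do not move let the fingers close. It gives the time, the measured TCP pose, the force and the opening at its end, in the units of the state.
- readout.state(): the state, without advancing time (a new reading comes with each control period).
- optics.grab_frame(name): name is "scene" or "top"; returns (picture, depth): 480x640x3 uint8, red, green, blue; 480x640 float32, mm along the optical axis (not along the pixel's ray), 0 where there is no reading.
- optics.camera_params(name): a dict with "mtx" (3x3 intrinsics, pixels), "k1" (the pictures are not rectified: a ray, as slopes to the right and down, at radius r is drawn at 1 + k1 r^2 times it, then the intrinsics apply), "R" (3x3) and "t" (3): a world point X has camera coordinates R X + t. Camera axes: x right, y down, z forward; pixel columns grow to the right and rows downward; lengths in mm; the calibration is good to about 2 mm. A picture is of the moment at which its call begins. camera_params takes no time and is no camera call.
- env.job_done(): hands the job in, once; it reports no verdict.
The state is a dict: "time_s": time; "qpos": joint angles; "qvel": joint speeds; "effort": joint torques, N m; "ee_pos": TCP position; "ee_rot": TCP orientation; "force": force on the tool from outside, world axes, zero at the start; "torque": the same for the moment, N m; "gripper_width": finger opening in mm.
Only numpy, scipy, OpenCV 4.12 (cv2) and the standard library are available. Lean on these libraries where they do the work, as an engineer would, in place of code of your own. Each camera call takes 0.05 s, during which the arm holds its last target.

## Working session

There is one attempt and no reset: what is moved stays moved. The work goes in short steps, Python scripts to look and compute and a shell command to move; the robot and the scene stay as the last step left them, time stands still between calls to the robot, and variables do not carry over. Pictures are saved under pics/ and viewed, and the job is handed in when it is done.

```bash
mkdir -p pics; ls
python3 - <<'E'
from workcell import readout, optics, env
import cv2,numpy as np
print(readout.state())
for n in("scene","top"):
    p,d=optics.grab_frame(n); cv2.imwrite(f"pics/{n}0.png",p[:,:,::-1]); np.savez(f"{n}0.npz",p=p,d=d)
    print(n,optics.camera_params(n))
E
```

```text
pics
{'time_s': 0.0, 'qpos': array([ 7.42542247e+01,  1.83511136e+01,  8.97059579e+01, -2.02797951e-03,
        7.20419678e+01, -1.14714479e+00]), 'qvel': array([-0.08362143,  0.00147182,  0.01712329, -0.04610236, -0.02019685,
       -0.00575613]), 'effort': array([ 1.69817686e-03, -4.12461770e+01, -2.31981236e+01,  7.30171893e-02,
        4.55566426e-02, -1.50653468e-04]), 'ee_pos': array([144.82115132, 555.97977307, 227.12856713]), 'ee_rot': array([ -90.03185106,   89.90094187, -104.6298546 ]), 'force': array([0.92090253, 0.12244944, 0.07642003]), 'torque': array([ 0.00120409, -0.02232591,  0.0084694 ]), 'gripper_width': 91.38586599788655}
scene {'mtx': array([[515.78675848,   0.        , 332.70498755],
       [  0.        , 515.78675848, 231.65888742],
       [  0.        ,   0.        ,   1.        ]]), 'k1': -0.07968982323244889, 'R': array([[ 0.63576402,  0.77175291, -0.01419696],
       [ 0.46851875, -0.40044843, -0.78748412],
       [-0.61342831,  0.49400253, -0.61617141]]), 't': array([-330.77209769, -190.62534886, 1498.85029474])}
top {'mtx': array([[495.34046547,   0.        , 317.15056232],
       [  0.        , 495.34046547, 235.28515024],
       [  0.        ,   0.        ,   1.        ]]), 'k1': -0.010218723337903106, 'R': array([[ 0.032972  , -0.99944562, -0.00461556],
       [-0.97510196, -0.03115495, -0.2195576 ],
       [ 0.21929208,  0.0117399 , -0.97558862]]), 't': array([ -17.08198577,  547.38522227, 1291.87463279])}
```

View pics/scene0.png

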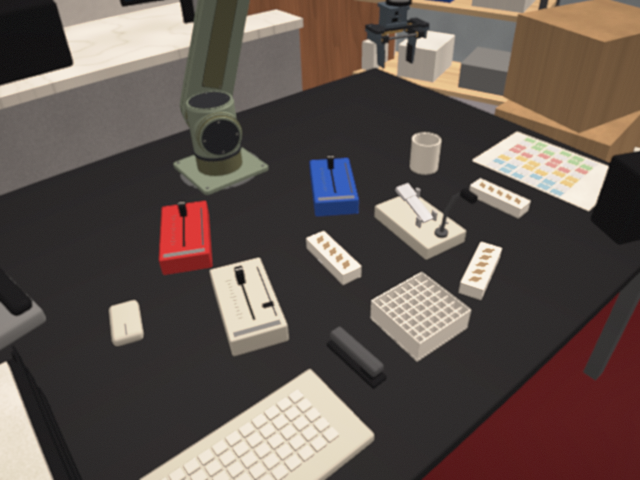

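View pics/top0.png

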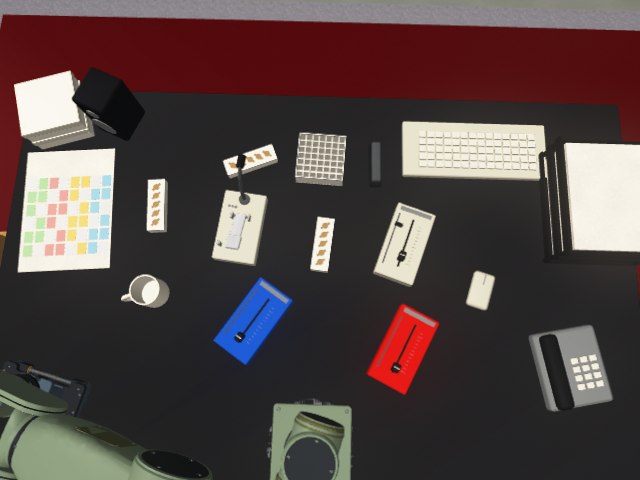

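Top view: the off-white volume unit is at about (405,243), with its fader at (402,256) and marker at (398,224). The mic station is at (240,228). The blue and red look-alikes sit nearer the robot. I'll zoom in next.

Run:
```python
import cv2,numpy as np
t=np.load("top0.npz")['p'][:,:,::-1]; s=np.load("scene0.npz")['p'][:,:,::-1]
def c(im,x,y,w,h,k): return cv2.resize(im[y:y+h,x:x+w],(w*k,h*k),interpolation=cv2.INTER_CUBIC)
a=c(t,365,195,80,96,6);b=c(t,205,180,80,96,6)
def pair(a,b): return cv2.resize(np.hstack([a,b]),(800,480)) 
cv2.imwrite("pics/z1.png",cv2.resize(np.hstack([c(t,368,195,76,96,5),c(t,205,180,76,96,5)]),None,fx=1,fy=1))
cv2.imwrite("pics/z2.png",np.hstack([c(s,205,250,95,110,4),c(s,370,170,100,110,4)]))
```

```text
(no output)
```

View pics/z1.png

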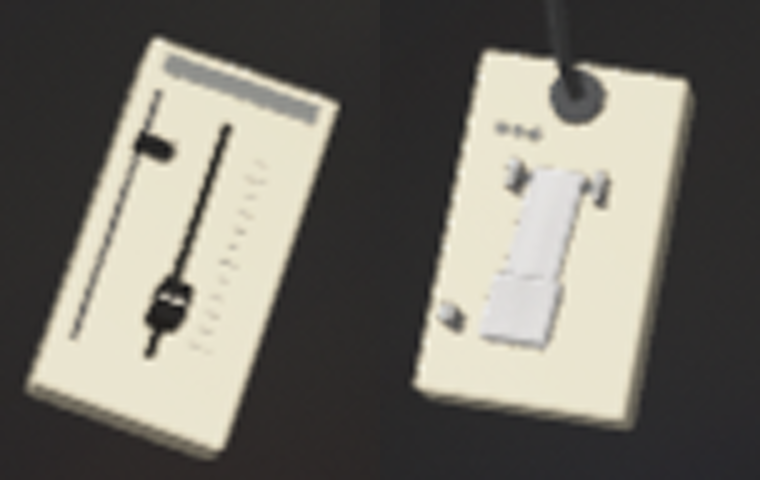

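View pics/z2.png

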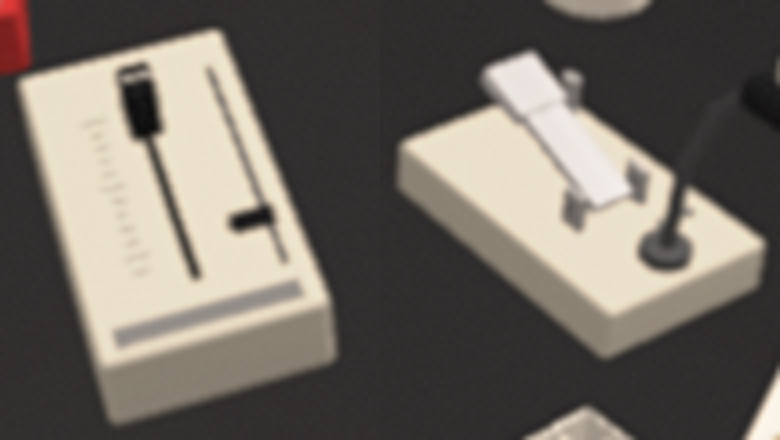

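```bash
cat > h.py <<'E'
import numpy as np, cv2
from workcell import optics
P={n:optics.camera_params(n) for n in("scene","top")}
def und(n,uv):
    c=P[n]; uv=np.atleast_2d(uv).astype(float)
    return cv2.undistortPoints(uv[:,None],c['mtx'],np.array([c['k1'],0,0,0.]))[:,0]
def plane(n,uv,z):
    c=P[n]; q=und(n,uv); d=np.c_[q,np.ones(len(q))]@c['R']; o=-c['R'].T@c['t']
    return o+d*((z-o[2])/d[:,2])[:,None]
def dep(n,uv,D):
    c=P[n]; uv=np.atleast_2d(uv).astype(int); q=und(n,uv); z=D[uv[:,1],uv[:,0]]
    return (np.c_[q,np.ones(len(q))]*z[:,None]-c['t'])@c['R']
def proj(n,X):
    c=P[n]; X=np.atleast_2d(X).astype(float)
    return cv2.projectPoints(X,cv2.Rodrigues(c['R'])[0],c['t'],c['mtx'],np.array([c['k1'],0,0,0.]))[0][:,0]
E
python3 - <<'E'
from h import *
for n,boxes in (("top",{"vol":(368,195,76,96,45,210,110),"mic":(205,180,76,96,35,200,120)}),("scene",{"vol":(205,255,95,105,45,210,110),"mic":(370,185,100,80,35,200,120)})):
    f=np.load(n+"0.npz");p=f['p'];D=f['d']
    hsv=cv2.cvtColor(p,cv2.COLOR_RGB2HSV)
    for k,(x,y,w,h,z,L,W) in boxes.items():
        m=np.zeros((480,640),np.uint8); m[y:y+h,x:x+w]=((hsv[y:y+h,x:x+w,2]>(190 if n=="scene" else 190)))*255
        c=max(cv2.findContours(m,cv2.RETR_EXTERNAL,cv2.CHAIN_APPROX_NONE)[0],key=cv2.contourArea)[:,0]
        X=plane(n,c,z)[:,:2].astype(np.float32)
        r=cv2.minAreaRect(X); print(n,k,r, "hsv med",np.median(hsv[m>0],0))
        ys,xs=np.nonzero(m); Z=dep(n,np.c_[xs,ys],D); print("  depth z pct",np.percentile(Z[:,2],[5,50,95]))
        A=Z[(abs(Z[:,2]-z)<6)][:,:2].astype(np.float32); print("  depth rect",cv2.minAreaRect(A))
E
```

```text
top vol ((538.1041259765625, -240.29312133789062), (107.78509521484375, 206.94371032714844), 71.37077331542969) hsv med [ 24.  30. 233.]
  depth z pct [40.10705012 44.92554124 49.7400191 ]
  depth rect ((538.0086669921875, -241.4840545654297), (106.86840057373047, 208.14447021484375), 71.29239654541016)
top mic ((572.6275634765625, 220.42913818359375), (115.99762725830078, 196.7006378173828), 82.97250366210938) hsv med [ 24.  28. 234.]
  depth z pct [30.90043249 35.95790588 80.60001819]
  depth rect ((573.283203125, 220.725830078125), (117.07145690917969, 197.783935546875), 82.95126342773438)
scene vol ((545.8958129882812, -242.96983337402344), (106.95177459716797, 206.81883239746094), 71.2785415649414) hsv med [ 20.  35. 234.]
  depth z pct [40.27330823 42.67431991 44.89133728]
  depth rect ((542.9150390625, -241.6173095703125), (107.38682556152344, 210.96954345703125), 71.2894058227539)
scene mic ((563.50439453125, 225.27764892578125), (128.83599853515625, 235.9759521484375), 82.28260040283203) hsv med [ 20.  34. 234.]
  depth z pct [31.08248295 33.78676665 79.27809313]
  depth rect ((621.0538330078125, 214.6368865966797), (118.6318130493164, 286.84478759765625), 82.99472045898438)
```

Run:
```python
from h import *
yaw=np.radians(-18.68); ex=np.array([np.cos(yaw),np.sin(yaw)]); ey=np.array([-ex[1],ex[0]])
for n,(x,y,w,h),c0 in (("top",(368,195,76,96),(538.1,-240.6)),("scene",(205,255,95,105),(544.5,-242.3))):
    p=np.load(n+"0.npz")['p']; g=cv2.cvtColor(p,cv2.COLOR_RGB2GRAY)
    ys,xs=np.nonzero(g<110); k=(xs>=x)&(xs<x+w)&(ys>=y)&(ys<y+h); xs,ys=xs[k],ys[k]
    X=plane(n,np.c_[xs,ys],49)[:,:2]-c0; u=X@ex; v=X@ey
    m=(v>16)&(v<44)&(abs(u)<95)
    # marker: blob
    for vv in range(16,50,3):
        q=(v>=vv)&(v<vv+3)&(abs(u)<95); 
        if q.sum(): print(n,"v",vv,"n",q.sum(),"u",np.round([u[q].min(),u[q].mean(),u[q].max()],1))
    # slot extents & line
    X=plane(n,np.c_[xs,ys],45)[:,:2]-c0; u=X@ex; v=X@ey; q=(abs(v)<8)&(abs(u)<95); print(" slot u",u[q].min(),u[q].max(),"v",np.median(v[q]))
    # white line in grip: bright pixels at z=79
    X=plane(n,np.c_[xs,ys],79)[:,:2]-c0; 
    gx,gy=np.meshgrid(np.arange(x,x+w),np.arange(y,y+h)); uv=np.c_[gx.ravel(),gy.ravel()]
    T=plane(n,uv,79)[:,:2]-c0; u=T@ex; v=T@ey; val=g[gy.ravel(),gx.ravel()]
    for a in range(-90,70,3):
        q=(u>=a)&(u<a+3)&(abs(v)<6)
        if q.sum(): print("  ",a,int(val[q].mean()),end="")
    print()
```

```text
top v 22 n 2 u [40.1 42.  43.8]
top v 25 n 3 u [39.2 42.5 45.5]
top v 28 n 5 u [38.2 42.5 47.3]
top v 31 n 3 u [39.9 43.3 46.3]
top v 34 n 5 u [38.9 43.3 48. ]
top v 37 n 4 u [38.  42.5 47.1]
top v 40 n 6 u [37.  42.9 48.8]
 slot u -66.40119401364963 69.27208272606235 v -1.2775285022518514
   -90 228   -87 228   -84 228   -81 228   -78 189   -75 157   -72 149   -69 146   -66 158   -63 124   -60 75   -57 35   -54 37   -51 40   -48 40   -45 117   -42 128   -39 60   -36 39   -33 84   -30 144   -27 129   -24 161   -21 130   -18 164   -15 153   -12 130   -9 164   -6 135   -3 147   0 150   3 147   6 152   9 150   12 146   15 147   18 154   21 146   24 147   27 154   30 146   33 147   36 154   39 148   42 145   45 155   48 148   51 166   54 155   57 152   60 212   63 226   66 227   69 227
scene v 22 n 2 u [42.  43.3 44.6]
scene v 25 n 7 u [39.4 44.3 48.6]
scene v 28 n 6 u [38.2 42.5 46.7]
scene v 31 n 7 u [38.9 43.8 48.1]
scene v 34 n 7 u [37.8 43.  48.8]
scene v 37 n 7 u [38.5 43.3 47.6]
scene v 40 n 8 u [36.6 43.1 50.9]
scene v 43 n 1 u [40.6 40.6 40.6]
 slot u -90.77111778459849 64.8084534613164 v -0.14565997896213295
   -90 46   -87 46   -84 45   -81 46   -78 46   -75 44   -72 44   -69 69   -66 133   -63 200   -60 222   -57 196   -54 129   -51 79   -48 120   -45 130   -42 91   -39 48   -36 30   -33 27   -30 33   -27 27   -24 37   -21 39   -18 36   -15 52   -12 47   -9 44   -6 61   -3 78   0 124   3 174   6 176   9 177   12 182   15 171   18 179   21 178   24 177   27 170   30 182   33 168   36 177   39 162   42 179   45 174   48 164   51 182   54 178   57 171   60 178   63 176   66 181   69 175
```

```bash
cat > st.py <<'E'
import numpy as np
from scipy.spatial.transform import Rotation as Ro
from workcell import readout
def st():
    s=readout.state(); R=Ro.from_euler('xyz',s['ee_rot'],degrees=True).as_matrix()
    return s,R
def goal(jawyaw_deg,tilt=None):
    a=np.radians(jawyaw_deg); y=np.array([np.cos(a),np.sin(a),0]); x=np.array([0,0,-1.]) if tilt is None else np.array(tilt)
    return np.c_[x,y,np.cross(x,y)]
E
python3 - <<'E'
from st import *
s,R=st(); print(np.round(R,3)); 
for j in(71.32,251.32):
    print(j,(Ro.from_matrix(goal(j)@R.T)).as_rotvec())
print(np.array([498.8,-227.1,120])-s['ee_pos'])
E
```

```text
[[-0.     0.252  0.968]
 [-0.001  0.968 -0.252]
 [-1.    -0.002 -0.   ]]
71.32 [ 0.00143912 -0.00047252 -0.07127   ]
251.32 [7.25704548e-04 2.21020991e-03 3.07032178e+00]
[ 353.99684691 -783.14631142 -107.22143823]
```

```bash
python3 -m creep '[{"translation":[1.4,-3.1,0],"delta_rot":[0,0,-0.003]},{"translation":[1.4,-3.1,0],"delta_rot":[0,0,-0.003]},{"translation":[1.4,-3.1,0],"delta_rot":[0,0,-0.003]},{"translation":[1.4,-3.1,0],"delta_rot":[0,0,-0.003]},{"translation":[1.4,-3.1,0],"delta_rot":[0,0,-0.003]}]' 1 8
```

```text
time_s: 0.52
ee_pos: [215.1, 399.7, 227.5]
ee_rot: [-93.9, 89.9, -109.4]
force: [0.9, 0.5, 0.4]
gripper_width: 90.9
```

```bash
python3 -m creep '[{"translation":[1.4,-3.1,0],"delta_rot":[0,0,-0.003]},{"translation":[1.4,-3.1,0],"delta_rot":[0,0,-0.003]},{"translation":[1.4,-3.1,0],"delta_rot":[0,0,-0.003]},{"translation":[1.4,-3.1,0],"delta_rot":[0,0,-0.003]},{"translation":[1.4,-3.1,0],"delta_rot":[0,0,-0.003]}]'
```

```text
time_s: 0.93
ee_pos: [285.0, 244.8, 227.8]
ee_rot: [-102.5, 90.0, -118.8]
force: [0.1, -0.2, 0.1]
gripper_width: 91.3
```

```bash
python3 -m creep '[{"translation":[1.4,-3.1,0],"delta_rot":[0,0,-0.003]},{"translation":[1.4,-3.1,0],"delta_rot":[0,0,-0.003]},{"translation":[1.4,-3.1,0],"delta_rot":[0,0,-0.003]},{"translation":[1.4,-3.1,0],"delta_rot":[0,0,-0.003]},{"translation":[1.4,-3.1,0],"delta_rot":[0,0,-0.003]}]'
```

```text
time_s: 1.35
ee_pos: [355.0, 89.8, 227.9]
ee_rot: [74.7, 90.0, 57.5]
force: [0.1, 1.1, 0.2]
gripper_width: 91.0
```

```bash
python3 -m creep '[{"translation":[1.4,-3.1,0],"delta_rot":[0,0,-0.003]},{"translation":[1.4,-3.1,0],"delta_rot":[0,0,-0.003]},{"translation":[1.4,-3.1,0],"delta_rot":[0,0,-0.003]},{"translation":[1.4,-3.1,0],"delta_rot":[0,0,-0.003]},{"translation":[1.4,-3.1,0],"delta_rot":[0,0,-0.003]}]'
```

```text
time_s: 1.77
ee_pos: [425.0, -65.3, 227.8]
ee_rot: [149.8, 90.0, 131.7]
force: [1.1, 0.9, 1.1]
gripper_width: 91.4
```

```bash
python3 -m creep '[{"translation":[1.4,-3.1,-1],"delta_rot":[0,0,-0.003]},{"translation":[1.4,-3.1,-2],"delta_rot":[0,0,-0.003]},{"translation":[1.4,-3.1,-2],"delta_rot":[0,0,-0.003]},{"translation":[1.4,-3.1,-2],"delta_rot":[0,0,-0.003]},{"translation":[1.4,-3.1,-2],"delta_rot":[0,0,-0.003]}]'
python3 - <<'E'
from st import *
s,R=st(); print(s['ee_pos'],np.round(R,3)); 
print((Ro.from_matrix(goal(71.32)@R.T)).as_rotvec())
print(np.array([498.8,-227.1,68])-s['ee_pos'],s['qpos'])
from workcell import optics; import cv2
for n in("scene","top"):
    p,d=optics.grab_frame(n); np.savez(n+"1.npz",p=p,d=d)
t=np.load("top1.npz")['p'][:,:,::-1]; s=np.load("scene1.npz")['p'][:,:,::-1]
c=lambda im,x,y:cv2.resize(im[y:y+130,x:x+130],(400,520),interpolation=cv2.INTER_CUBIC)
cv2.imwrite("pics/z3.png",np.hstack([c(t,340,180),c(s,190,220)]))
E
```

```text
time_s: 2.18
ee_pos: [495.0, -220.2, 136.7]
ee_rot: [152.9, 90.0, 134.0]
force: [0.2, 0.2, 0.7]
gripper_width: 91.4
[ 495.02910232 -220.15260593  136.6718595 ] [[-0.     0.324  0.946]
 [ 0.     0.946 -0.324]
 [-1.     0.    -0.001]]
[-0.0004593  -0.00044472  0.00438448]
[  3.77089768  -6.94739407 -68.6718595 ] [-2.52000090e+01  1.96835232e+01  1.01785923e+02  1.52799535e-02
  5.85647861e+01 -9.62767698e+01]
```

View pics/z3.png

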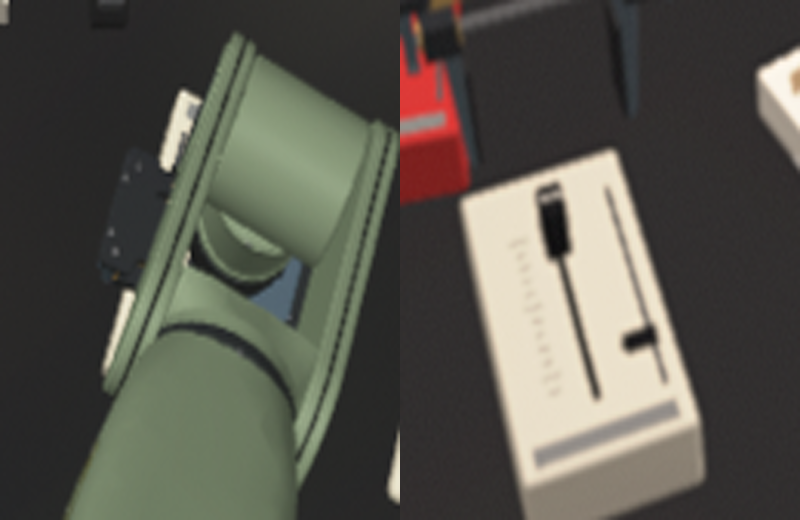

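Scene crop: the open fingers hang over the near end of the unit, with tips at about (216,261) and (265,249). The top view is blocked by the arm. I'll check the tip midpoint against the robot's own pose.

Run:
```python
from h import *
print(plane("scene",[[216,261],[265,249],[240.5,255]],122.7))
print(proj("scene",[[495-.324*52,-220-.946*52,122.7],[495+.324*52,-220+.946*52,122.7],[498.8,-227.1,79]]))
p,d=np.load("scene1.npz")['p'],0
g=cv2.cvtColor(p,cv2.COLOR_RGB2GRAY); print(g[262:290:1,232:250])
```

```text
[[ 501.12338588 -271.11268664  122.7       ]
 [ 532.26440749 -179.34419953  122.7       ]
 [ 516.52249532 -225.73217812  122.7       ]]
[[211.03313299 254.61142699]
 [262.89579129 242.191756  ]
 [238.01835107 267.43419691]]
[[ 49  56  67  80  99 122 140 152 171 192 207 211 218 224 227 227 227 227]
 [ 98 120 139 153 171 193 208 212 218 225 228 227 227 227 227 226 226 226]
 [170 194 207 212 219 225 226 219 215 218 225 227 226 226 225 225 226 226]
 [218 224 225 220 214 209 195 174 161 175 208 224 227 226 225 225 226 226]
 [227 222 203 176 154 137 121  98  89 119 176 215 226 226 226 225 225 226]
 [225 205 159 110  80  70  72  85 100 122 161 205 224 226 226 225 226 226]
 [221 190 132  94  98 107 113 129 147 153 166 201 224 226 225 225 225 225]
 [221 189 140 124 144 147 133 121 119 116 133 178 216 226 226 226 225 226]
 [223 195 145 110 112 110  93  74  59  54  80 141 198 224 226 226 225 226]
 [224 205 153  90  55  50  41  37  31  27  48 113 183 221 227 226 226 225]
 [226 217 171  96  35  28  26  29  29  24  38  98 172 218 227 226 226 225]
 [227 221 179 103  38  23  27  26  25  22  30  84 1
[... 524 characters left out ...]
 66 134 195 224 227 226]
 [225 226 227 217 172 102  39  16  16  17  17  19  56 122 188 224 227 226]
 [225 226 227 223 189 123  55  19  17  18  17  30  63 125 189 222 227 226]
 [225 225 226 224 198 144  76  32  24  24  42  81 123 168 207 224 226 226]
 [224 225 226 226 216 177 119  84  73  59  67 125 180 212 225 226 227 226]
 [222 225 226 226 224 208 178 157 138 100  77 127 190 225 227 227 225 225]
 [217 223 226 226 226 224 219 212 190 139  83 108 177 219 227 226 226 226]
 [220 224 225 225 226 226 227 228 218 172 102  87 151 206 226 227 226 226]
 [223 224 224 225 226 226 226 228 223 189 121  78 125 191 224 227 227 226]
 [218 222 224 225 225 225 225 226 225 200 142  80 100 172 218 227 226 226]]
```

```bash
python3 -m creep '[{"translation":[0.2,-0.4,-1.5],"delta_rot":[0,0,0.004]},{"translation":[0.2,-0.3,-1.5],"delta_rot":[0,0,0]},{"translation":[0,0,-1.5],"delta_rot":[0,0,0]},{"translation":[0,0,-1.5],"delta_rot":[0,0,0]},{"translation":[0,0,-0.9],"delta_rot":[0,0,0]}]' 1 8
python3 -m creep '[{"translation":[0,0,0],"delta_rot":[0,0,0]},{"translation":[0,0,0],"delta_rot":[0,0,0]},{"translation":[0,0,0],"delta_rot":[0,0,0]},{"translation":[0,0,0],"delta_rot":[0,0,0]},{"translation":[0,0,0],"delta_rot":[0,0,0]}]' -1 8
```

```text
time_s: 2.7
ee_pos: [497.9, -224.5, 67.8]
ee_rot: [166.0, 89.9, 147.4]
force: [1.2, 0.3, 0.3]
gripper_width: 91.4
time_s: 3.12
ee_pos: [499.4, -225.7, 69.9]
ee_rot: [-2.2, 89.9, -20.9]
force: [0.8, -0.2, 0.5]
gripper_width: 60.6
```

Run:
```python
from st import *
from workcell import optics; import cv2
p,d=optics.grab_frame("scene"); np.savez("scene2.npz",p=p,d=d)
cv2.imwrite("pics/z4.png",cv2.resize(p[220:350,190:320,::-1],(560,560),interpolation=cv2.INTER_CUBIC))
s,R=st();print(s['ee_pos'],s['force'],s['gripper_width'],s['time_s'])
```

```text
[ 499.31763504 -225.71132225   69.74075133] [0.08351718 0.55676729 0.58783191] 56.665547646204054 3.1667
```

View pics/z4.png

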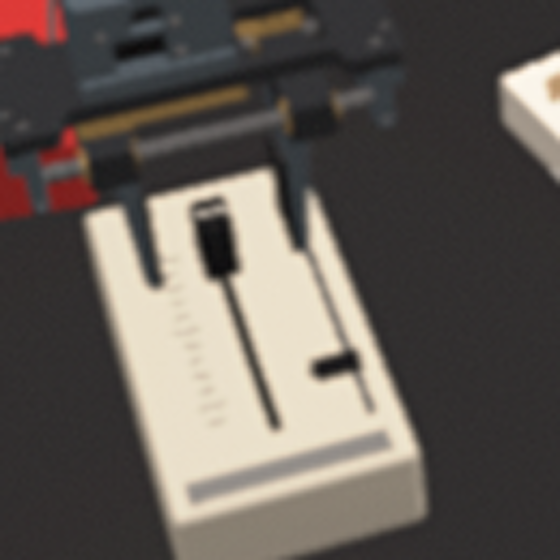

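The half-closed fingers stand on either side of the fader, fairly well centred on it. Crop positions: fader about (215,240), fingertips (155,285) and (300,245). I'll keep closing.

```bash
python3 -m creep '[{"translation":[0,0,0],"delta_rot":[0,0,0]},{"translation":[0,0,0],"delta_rot":[0,0,0]},{"translation":[0,0,0],"delta_rot":[0,0,0]},{"translation":[0,0,0],"delta_rot":[0,0,0]},{"translation":[0,0,0],"delta_rot":[0,0,0]}]' -1 8
python3 -m creep '[{"translation":[0,0,0],"delta_rot":[0,0,0]},{"translation":[0,0,0],"delta_rot":[0,0,0]},{"translation":[0,0,0],"delta_rot":[0,0,0]}]'
```

```text
time_s: 3.58
ee_pos: [498.9, -225.6, 69.0]
ee_rot: [94.1, 90.0, 75.5]
force: [0.6, 0.5, 0.5]
gripper_width: 23.4
time_s: 3.83
ee_pos: [498.2, -227.6, 68.9]
ee_rot: [-90.9, 89.8, -109.5]
force: [-3.1, -7.4, 0.7]
gripper_width: 18.3
```

```bash
python3 -m creep '[{"translation":[-0.06,-0.18,0],"delta_rot":[0,0,0]},{"translation":[0,0,0],"delta_rot":[0,0,0]},{"translation":[0.3,-0.1,0],"delta_rot":[0,0,0]},{"translation":[0.5,-0.17,0],"delta_rot":[0,0,0]},{"translation":[0.5,-0.17,0],"delta_rot":[0,0,0]}]' - 12
```

```text
time_s: 4.25
ee_pos: [511.1, -232.1, 69.0]
ee_rot: [-148.0, 89.9, -166.6]
force: [-4.0, -2.9, 2.6]
gripper_width: 17.8
```

```bash
python3 -m creep '[{"translation":[0.65,-0.22,0],"delta_rot":[0,0,0]},{"translation":[0.65,-0.22,0],"delta_rot":[0,0,0]},{"translation":[0.65,-0.22,0],"delta_rot":[0,0,0]},{"translation":[0.65,-0.22,0],"delta_rot":[0,0,0]},{"translation":[0.65,-0.22,0],"delta_rot":[0,0,0]}]'
python3 -m creep '[{"translation":[0.65,-0.22,0],"delta_rot":[0,0,0]},{"translation":[0.65,-0.22,0],"delta_rot":[0,0,0]},{"translation":[0.65,-0.22,0],"delta_rot":[0,0,0]},{"translation":[0.65,-0.22,0],"delta_rot":[0,0,0]},{"translation":[0.5,-0.16,0],"delta_rot":[0,0,0]}]'
python3 -m creep '[{"translation":[0,0,0],"delta_rot":[0,0,0]},{"translation":[0,0,0],"delta_rot":[0,0,0]}]'
python3 - <<'E'
from st import *
from workcell import optics; import cv2
for n in("scene","top"):
    p,d=optics.grab_frame(n); np.savez(n+"3.npz",p=p,d=d)
t=np.load("top3.npz")['p'][:,:,::-1]; s=np.load("scene3.npz")['p'][:,:,::-1]
c=lambda im,x,y,w:cv2.resize(im[y:y+w,x:x+w],(400,400),interpolation=cv2.INTER_CUBIC)
cv2.imwrite("pics/z5.png",np.hstack([c(t,360,180,110),c(s,215,260,80)]))
s,R=st();print(s['ee_pos'],s['force'],s['gripper_width'],s['time_s'])
E
```

```text
time_s: 4.67
ee_pos: [544.2, -243.3, 68.9]
ee_rot: [-130.3, 89.9, -148.9]
force: [-4.5, -2.9, 2.4]
gripper_width: 18.0
time_s: 5.08
ee_pos: [575.5, -253.9, 69.0]
ee_rot: [-95.4, 89.9, -114.1]
force: [-4.9, -4.7, 1.7]
gripper_width: 18.0
time_s: 5.25
ee_pos: [576.4, -254.2, 69.0]
ee_rot: [-15.1, 89.8, -33.8]
force: [0.1, -5.5, -0.9]
gripper_width: 17.6
[ 576.35416866 -254.17515469   68.97399431] [ 0.53281509 -5.66205365 -2.01023186] 18.087957367948324 5.35
```

View pics/z5.png

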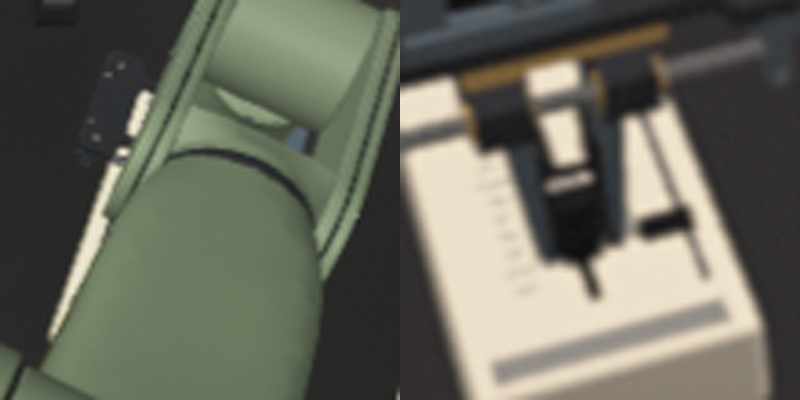

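Scene crop: the white line is at about (568,182), pixel (248.6,296.4). The marker is at crop (665,220), pixel (268,304). Next I'll measure both along the slot.

```bash
cat > meas.py <<'E'
from h import *
import sys
yaw=np.radians(-18.68); ex=np.array([np.cos(yaw),np.sin(yaw)]); ey=np.array([-ex[1],ex[0]])
C={"top":(538.1,-240.6),"scene":(544.5,-242.3)}
def line(n,p,u0,u1,z=79,c=0):
    # subpixel profile along slot on plane z, averaged over |v|<6
    g=cv2.cvtColor(p,cv2.COLOR_RGB2GRAY)
    us=np.arange(u0,u1,0.5); vs=np.arange(-5,6,1.0)+c; U,V=np.meshgrid(us,vs)
    X=np.array(C[n])+U.ravel()[:,None]*ex+V.ravel()[:,None]*ey
    q=proj(n,np.c_[X,np.full(len(X),z)]).astype(np.float32)
    val=cv2.remap(g,q[:,0].reshape(U.shape),q[:,1].reshape(U.shape),cv2.INTER_CUBIC).astype(float)
    return us,np.mean(val,0)
def peak(us,val,lo,hi):
    k=(us>=lo)&(us<=hi); w=val[k]-val[k].min()-0.4*np.ptp(val[k]); w=np.clip(w,0,None); return (us[k]*w).sum()/w.sum()
def marker(n,p):
    us,val=line(n,p,30,58,z=49,c=32); return peak(us,255-val,30,58)
E
python3 - <<'E'
from meas import *
p=np.load("scene0.npz")['p']; us,v=line("scene",p,-58,-25); print(np.c_[us,v.round()][::2].astype(int).tolist()); print(marker("scene",p))
t=np.load("top0.npz")['p']; us,v=line("top",t,-58,-25); print(np.c_[us,v.round()][::2].astype(int).tolist()); print(marker("top",t))
p=np.load("scene3.npz")['p']; us,v=line("scene",p,22,60); print(np.c_[us,v.round()][::2].astype(int).tolist()); print(marker("scene",p))
E
```

```text
[[-58, 225], [-57, 217], [-56, 203], [-55, 183], [-54, 158], [-53, 130], [-52, 104], [-51, 85], [-50, 76], [-49, 81], [-48, 95], [-47, 113], [-46, 130], [-45, 141], [-44, 142], [-43, 134], [-42, 120], [-41, 101], [-40, 81], [-39, 62], [-38, 47], [-37, 36], [-36, 32], [-35, 29], [-34, 28], [-33, 29], [-32, 29], [-31, 29], [-30, 28], [-29, 27], [-28, 26], [-27, 26], [-26, 26]]
43.337467613472796
[[-58, 49], [-57, 36], [-56, 30], [-55, 31], [-54, 33], [-53, 35], [-52, 38], [-51, 39], [-50, 40], [-49, 41], [-48, 40], [-47, 36], [-46, 32], [-45, 46], [-44, 87], [-43, 137], [-42, 164], [-41, 155], [-40, 122], [-39, 88], [-38, 62], [-37, 46], [-36, 37], [-35, 33], [-34, 34], [-33, 42], [-32, 59], [-31, 83], [-30, 110], [-29, 129], [-28, 139], [-27, 145], [-26, 146]]
43.141597706958095
[[22, 177], [23, 176], [24, 175], [25, 170], [26, 161], [27, 146], [28, 126], [29, 103], [30, 81], [31, 62], [32, 56], [33, 63], [34, 82], [35, 104], [36, 125], [37, 140], [38, 144], [39, 138], [40, 121], [41, 100], [42, 78], [43, 56], [44, 41], [45, 32], [46, 29], [47, 29], [48, 30], [49, 30], [50, 30], [51, 28], [52, 26], [53, 24], [54, 22], [55, 21], [56, 20], [57, 20], [58, 20], [59, 20]]
43.3418747262374
```

Run:
```python
from meas import *
for n in P:
    o=-P[n]['R'].T@P[n]['t']; X=np.array([580,-255,49.]); d=o-X; print(n,o.round(),"du/dz",d[:2]@ex/d[2])
for n in("scene","top"):
    p=np.load(n+"0.npz")['p']; us,v=line(n,p,28,60,z=49,c=32); print(np.c_[us,v.round()][::2].astype(int).tolist())
```

```text
scene [1219. -561.  769.] du/dz 0.9774997484854941
top [ 251.  -15. 1380.] du/dz -0.29175647462995385
[[28, 226], [29, 226], [30, 228], [31, 228], [32, 226], [33, 220], [34, 207], [35, 187], [36, 161], [37, 131], [38, 99], [39, 71], [40, 49], [41, 33], [42, 25], [43, 23], [44, 24], [45, 28], [46, 39], [47, 56], [48, 79], [49, 109], [50, 140], [51, 168], [52, 194], [53, 212], [54, 222], [55, 227], [56, 228], [57, 227], [58, 227], [59, 226]]
[[28, 227], [29, 227], [30, 226], [31, 227], [32, 228], [33, 228], [34, 221], [35, 202], [36, 169], [37, 130], [38, 93], [39, 63], [40, 45], [41, 38], [42, 36], [43, 36], [44, 35], [45, 34], [46, 37], [47, 49], [48, 81], [49, 126], [50, 172], [51, 206], [52, 223], [53, 226], [54, 226], [55, 226], [56, 227], [57, 227], [58, 227], [59, 227]]
```

```bash
python3 -m creep '[{"translation":[0.16,-0.08,0],"delta_rot":[0,0,0]},{"translation":[0.16,-0.08,0],"delta_rot":[0,0,0]},{"translation":[0,0,0],"delta_rot":[0,0,0]},{"translation":[0,0,0],"delta_rot":[0,0,0]},{"translation":[0,0,0],"delta_rot":[0,0,0]}]'
python3 - <<'E'
from meas import *
from st import *
p,d=optics.grab_frame("scene"); us,v=line("scene",p,22,60); print(np.c_[us,v.round()][20:50].astype(int).tolist()); print(peak(us,v,us[np.argmax(v*(us>36))]-4,us[np.argmax(v*(us>36))]+4),marker("scene",p))
s,R=st();print(s['ee_pos'],s['force'],s['time_s'])
E
```

```text
time_s: 5.77
ee_pos: [578.0, -254.7, 69.0]
ee_rot: [-47.6, 90.0, -66.3]
force: [-3.3, -3.5, 2.0]
gripper_width: 18.2
[[32, 71], [32, 62], [33, 57], [33, 55], [34, 57], [34, 63], [35, 71], [35, 82], [36, 94], [36, 107], [37, 120], [37, 132], [38, 143], [38, 150], [39, 155], [39, 157], [40, 156], [40, 152], [41, 146], [41, 137], [42, 126], [42, 113], [43, 100], [43, 88], [44, 75], [44, 64], [45, 53], [45, 44], [46, 38], [46, 33]]
39.59730602307611 43.35437009572819
[ 577.97724624 -254.76242151   68.97171476] [-2.84509123 -4.23075042  1.30818466] 5.8167
```

```bash
python3 -m creep '[{"translation":[0.18,-0.06,0],"delta_rot":[0,0,0]},{"translation":[0,0,0],"delta_rot":[0,0,0]},{"translation":[0,0,0],"delta_rot":[0,0,0]},{"translation":[0,0,0],"delta_rot":[0,0,0]}]'
python3 - <<'E'
from meas import *
from st import *
p,d=optics.grab_frame("scene"); us,v=line("scene",p,22,60); print(peak(us,v,us[np.argmax(v*(us>36))]-4,us[np.argmax(v*(us>36))]+4),marker("scene",p))
s,R=st();print(s['ee_pos'],s['force'],s['time_s'])
E
```

```text
time_s: 6.15
ee_pos: [579.8, -255.4, 69.0]
ee_rot: [168.4, 90.0, 149.7]
force: [-3.8, -3.4, 2.0]
gripper_width: 18.2
41.479345810150065 43.34840891010342
[ 579.76627167 -255.35400059   68.96941622] [-3.13190785 -3.54122924  1.16615999] 6.2
```

```bash
python3 -m creep '[{"translation":[0,0,0],"delta_rot":[0,0,0]},{"translation":[0,0,0],"delta_rot":[0,0,0]},{"translation":[0,0,0],"delta_rot":[0,0,0]},{"translation":[0,0,0],"delta_rot":[0,0,0]},{"translation":[0,0,0],"delta_rot":[0,0,0]}]' 0.2 12
python3 -m creep '[{"translation":[0,0,1],"delta_rot":[0,0,0]},{"translation":[0,0,3],"delta_rot":[0,0,0]},{"translation":[0,0,4],"delta_rot":[0,0,0]},{"translation":[0,0,4],"delta_rot":[0,0,0]},{"translation":[0,0,4],"delta_rot":[0,0,0]}]'
python3 - <<'E'
from h import *
print(plane("top",[[233.6,242.4]],83))
p=np.load("top0.npz")['p'];g=cv2.cvtColor(p,cv2.COLOR_RGB2HSV)
# pad: low saturation bright
m=((g[...,1]<20)&(g[...,2]>170)).astype(np.uint8); m[:205]=0;m[262:]=0;m[:,:215]=0;m[:,262:]=0
n,l,s,c=cv2.connectedComponentsWithStats(m); print(s,c)
E
```

```text
time_s: 6.62
ee_pos: [580.1, -255.0, 68.9]
ee_rot: [69.2, 90.0, 50.5]
force: [0.1, -0.6, 0.1]
gripper_width: 48.3
time_s: 7.03
ee_pos: [579.6, -255.1, 231.5]
ee_rot: [44.1, 90.0, 25.4]
force: [0.5, -0.7, 0.5]
gripper_width: 55.0
[[515.98406529 223.51186626  83.        ]]
[[     0      0    640    480 306758]
 [   229    206      1      1      1]
 [   230    212      3      5      7]
 [   225    213     21     37    415]
 [   221    214      1      1      1]
 [   247    214      3      5      8]
 [   220    219      1      1      1]
 [   219    224      1      1      1]
 [   218    229      1      1      1]
 [   217    241      3      3      7]] [[319.62178981 239.512104  ]
 [229.         206.        ]
 [230.85714286 213.85714286]
 [235.25060241 231.65060241]
 [221.         214.        ]
 [247.875      216.125     ]
 [220.         219.        ]
 [219.         224.        ]
 [218.         229.        ]
 [217.71428571 241.85714286]]
```

Run:
```python
from h import *
f=lambda a:(205+(a[0]-380)/5-.4,180+a[1]/5-.4)
y=np.radians(-7.0); ex=np.array([np.cos(y),np.sin(y)]);ey=np.array([-ex[1],ex[0]]); o=np.array([563.0,221.8])
for nm,a,z in (("padL",(488,302),83),("padR",(555,315),83),("post",(450,316),66),("seamL",(500,275),76),("seamR",(561,283),76),("botL",(481,334),90),("botR",(546,348),90),("neck",(578,97),35),("hL",(515,175),45),("hR",(600,187),45)):
    X=plane("top",[f(a)],z)[0,:2]; d=X-o; print(nm,X.round(1),(d@ex).round(1),(d@ey).round(1))
p=np.load("top0.npz")['p'];big=cv2.resize(p[195:275,205:275,::-1],(700,800)[:2] if 0 else (525,600),interpolation=cv2.INTER_CUBIC); cv2.imwrite("pics/z6.png",big)
```

```text
padL [521.9 243.8] -43.5 16.9
padR [516.  207.4] -44.9 -20.0
post [517.  267.3] -51.2 39.6
seamL [538.5 239.8] -26.5 14.9
seamR [535.1 206.5] -25.8 -18.5
botL [502.9 244.9] -62.4 15.6
botR [496.5 209.8] -64.5 -20.0
neck [652.2 211.1] 89.8 0.2
hL [602.8 241.7] 37.0 24.5
hR [597.3 193.7] 37.5 -23.7
```

View pics/z6.png

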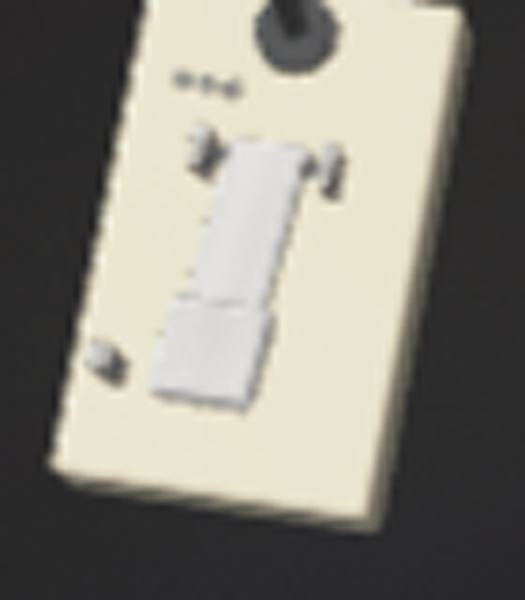

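```bash
python3 -m creep '[{"translation":[-0.4,3.2,0],"delta_rot":[0,0,0.01]},{"translation":[-0.4,3.2,0],"delta_rot":[0,0,0.01]},{"translation":[-0.4,3.2,0],"delta_rot":[0,0,0.01]},{"translation":[-0.4,3.2,0],"delta_rot":[0,0,0.01]},{"translation":[-0.4,3.2,0],"delta_rot":[0,0,0.01]}]' -1 20
python3 -m creep '[{"translation":[-0.4,3.2,0],"delta_rot":[0,0,0.02]},{"translation":[-0.4,3.2,0],"delta_rot":[0,0,0.02]},{"translation":[-0.4,3.2,0],"delta_rot":[0,0,0.02]},{"translation":[-0.4,3.2,0],"delta_rot":[0,0,0.02]},{"translation":[-0.4,3.2,0],"delta_rot":[0,0,0.02]}]'
python3 -m creep '[{"translation":[-0.4,3.2,0],"delta_rot":[0,0,0.01]},{"translation":[-0.4,3.2,0],"delta_rot":[0,0,0.01]},{"translation":[-0.4,3.2,0],"delta_rot":[0,0,0.01]},{"translation":[-0.4,3.2,0],"delta_rot":[0,0,0.01]},{"translation":[-0.4,3.2,0],"delta_rot":[0,0,0.01]}]'
python3 - <<'E'
from meas import *
from st import *
for n in("scene","top"):
    p,d=optics.grab_frame(n); np.savez(n+"4.npz",p=p,d=d)
    us,v=line(n,p,20,65); k=us[np.argmax(v*((us>36)&(us<50)))]; print(n,k,peak(us,v,k-4,k+4),marker(n,p), "grip dark", us[v<100].min(),us[v<100].max())
c=lambda im,x,y,w:cv2.resize(im[y:y+w,x:x+w],(400,400),interpolation=cv2.INTER_CUBIC)
t=np.load("top4.npz")['p'][:,:,::-1]; s=np.load("scene4.npz")['p'][:,:,::-1]
cv2.imwrite("pics/z7.png",np.hstack([c(t,365,195,90),c(s,205,255,100)]))
cv2.imwrite("pics/s4.png",s)
s,R=st();print(s['ee_pos'],s['force'],s['gripper_width'],s['time_s'])
y=np.radians(-7.0); n=np.array([np.sin(.175)*np.cos(y),np.sin(.175)*np.sin(y),np.cos(.175)])
print((Ro.from_matrix(goal(83)@R.T)).as_rotvec())
j=np.array([-np.sin(y),np.cos(y),0]);G=np.c_[-n,j,np.cross(-n,j)]
print((Ro.from_matrix(G@R.T)).as_rotvec(), (Ro.from_matrix(G@goal(83).T)).as_rotvec())
E
```

```text
time_s: 7.45
ee_pos: [559.5, -93.9, 230.0]
ee_rot: [25.2, 89.9, 9.4]
force: [0.8, 0.2, 0.1]
gripper_width: 24.4
time_s: 7.87
ee_pos: [539.4, 66.3, 230.0]
ee_rot: [31.7, 89.9, 21.7]
force: [0.6, -0.1, 0.6]
gripper_width: 0.3
time_s: 8.28
ee_pos: [519.4, 226.3, 230.0]
ee_rot: [43.0, 89.9, 35.8]
force: [1.0, 0.5, -0.4]
gripper_width: 0.6
scene 41.5 41.474585183454074 43.34028106046645 grip dark 33.0 64.5
top 44.0 44.339686787948935 43.13534115978568 grip dark 24.0 56.0
[519.15353007 228.856091   229.72752025] [-0.06577585  0.09799789 -0.2426448 ] -0.02910898972124259 8.3833
[-0.00272066  0.00084222 -0.0011961 ]
[ 0.01850966  0.17454955 -0.00094779] [2.13271351e-02 1.73695577e-01 1.46027298e-17]
```

View pics/z7.png

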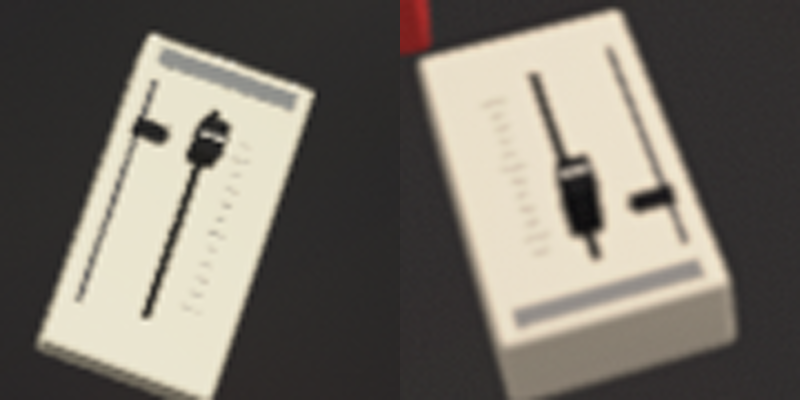

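View pics/s4.png

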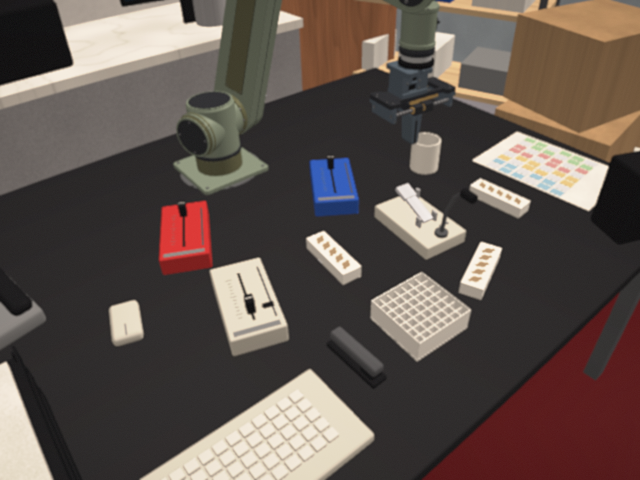

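Both views now put the line at the marker. Measured error along the slot is about +0.1 mm in the scene view and +0.6 mm in the top view, after allowing for the marker's side face. The scene picture shows the closed gripper above the mic station and nothing else moved. Next comes the lever.

```bash
python3 -m creep '[{"translation":[0.35,-0.26,-1.6],"delta_rot":[0.01,0.087,0]},{"translation":[0,0,-2.5],"delta_rot":[0.009,0.087,0]},{"translation":[0,0,-3],"delta_rot":[0,0,0]},{"translation":[0,0,-2.5],"delta_rot":[0,0,0]},{"translation":[0,0,-2],"delta_rot":[0,0,0]}]'
python3 -m creep '[{"translation":[0,0,0],"delta_rot":[0,0,0]},{"translation":[0,0,0],"delta_rot":[0,0,0]}]'
cat > chk.py <<'E'
from h import *
from st import *
import sys
k=sys.argv[1]
for n in("scene","top"):
    p,d=optics.grab_frame(n); np.savez(n+k+".npz",p=p,d=d)
c=lambda im,x,y,w:cv2.resize(im[y:y+w,x:x+w],(400,400),interpolation=cv2.INTER_CUBIC)
t=np.load("top"+k+".npz")['p'][:,:,::-1]; s_=np.load("scene"+k+".npz")['p'][:,:,::-1]
cv2.imwrite("pics/m"+k+".png",np.hstack([c(t,195,185,90),c(s_,370,160,80)]))
s,R=st(); tip=s['ee_pos']+14*R[:,0]
y=np.radians(-7.0); ex=np.array([np.cos(y),np.sin(y)]);ey=np.array([-ex[1],ex[0]]); o=np.array([563.0,221.8])
d=tip[:2]-o
print("tcp",s['ee_pos'].round(2),"tip station x,y,z",(d@ex).round(2),(d@ey).round(2),tip[2].round(2),"F",s['force'].round(2),"x axis",R[:,0].round(3),"t",s['time_s'],"w",s['gripper_width'])
E
python3 chk.py 5
```

```text
time_s: 8.8
ee_pos: [523.1, 220.9, 111.3]
ee_rot: [-178.7, 79.9, 174.0]
force: [0.2, -0.7, 0.4]
gripper_width: 0.3
time_s: 8.97
ee_pos: [523.2, 221.4, 113.0]
ee_rot: [-178.8, 79.9, 173.9]
force: [-0.1, -0.4, -0.1]
gripper_width: 0.7
tcp [524.43 222.13 114.78] tip station x,y,z -40.72 -4.38 100.99 F [-0.76 -0.07 -0.49] x axis [-0.17   0.02  -0.985] t 9.0667 w 0.08127835279561596
```

View pics/m5.png

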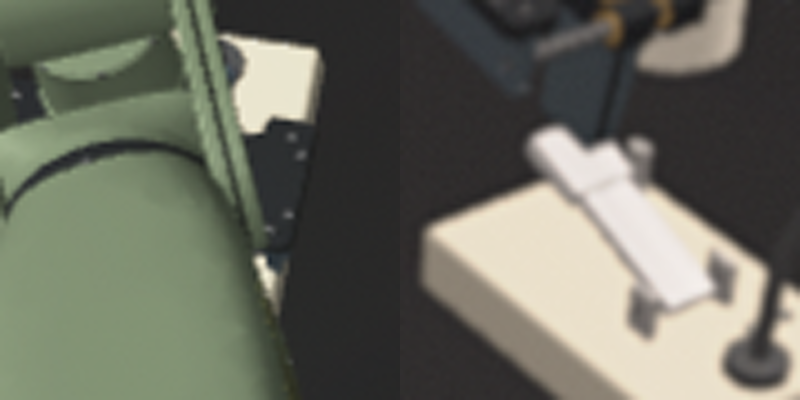

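Right crop: the fingers hang at about (590,120), just above the pad at about (585,165). The pad is still at rest and the post beside it is clear. The tip is about 4 mm to station -y, so I'll correct that and lower.

```bash
python3 -m creep '[{"translation":[-0.2,0.4,0],"delta_rot":[0,0,0]},{"translation":[0,0,-0.5],"delta_rot":[0,0,0]},{"translation":[0,0,0],"delta_rot":[0,0,0]},{"translation":[0,0,0],"delta_rot":[0,0,0]},{"translation":[0,0,0],"delta_rot":[0,0,0]}]'
python3 chk.py 6
```

```text
time_s: 9.48
ee_pos: [521.3, 226.1, 108.2]
ee_rot: [-179.1, 80.0, 173.7]
force: [0.5, -0.2, 0.1]
gripper_width: 0.4
tcp [521.39 226.1  108.11] tip station x,y,z -44.26 -0.84 94.32 F [-0.37  0.58 -0.21] x axis [-0.173  0.019 -0.985] t 9.5833 w 0.3465171269413529
```

```bash
python3 -m creep '[{"translation":[-0.05,0,-0.4],"delta_rot":[0,0,0]},{"translation":[-0.05,0,-0.4],"delta_rot":[0,0,0]},{"translation":[-0.08,0.01,-0.4],"delta_rot":[0,0,0]},{"translation":[0,0,0],"delta_rot":[0,0,0]},{"translation":[0,0,0],"delta_rot":[0,0,0]}]'
python3 chk.py 7
python3 -m creep '[{"translation":[-0.08,0.01,-0.3],"delta_rot":[0,0,0]},{"translation":[-0.08,0.01,-0.3],"delta_rot":[0,0,0]},{"translation":[0,0.01,-0.2],"delta_rot":[0,0,0]},{"translation":[0,0,0],"delta_rot":[0,0,0]},{"translation":[0,0,0],"delta_rot":[0,0,0]}]'
python3 chk.py 8
```

```text
time_s: 10.0
ee_pos: [519.0, 226.3, 95.9]
ee_rot: [-179.0, 79.9, 173.7]
force: [-1.5, 0.5, 4.6]
gripper_width: 0.4
tcp [519.2  226.24  96.21] tip station x,y,z -46.46 -0.96 82.42 F [-1.88  1.25  3.59] x axis [-0.174  0.019 -0.985] t 10.1 w 0.6724394445408522
time_s: 10.52
ee_pos: [517.6, 226.5, 87.9]
ee_rot: [-179.0, 79.9, 173.8]
force: [-3.4, 0.8, 4.9]
gripper_width: -0.1
tcp [517.62 226.43  88.03] tip station x,y,z -48.05 -0.96 74.24 F [-1.72  0.79  5.42] x axis [-0.174  0.019 -0.985] t 10.6167 w 0.3237699062610724
```

View pics/m8.png

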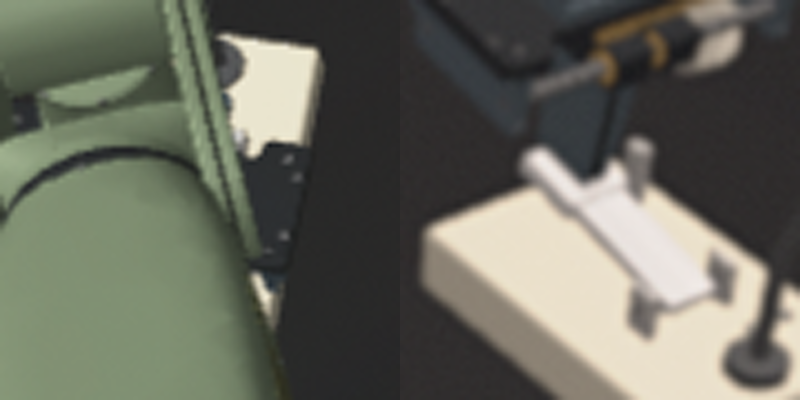

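The fingers press on the pad at crop (585,180), and the lever is partly down. The force is about 5.4 N. I'll go the last 5 mm.

```bash
python3 -m creep '[{"translation":[0,0,-0.3],"delta_rot":[0,0,0]},{"translation":[0,0,-0.2],"delta_rot":[0,0,0]},{"translation":[0,0,0],"delta_rot":[0,0,0]},{"translation":[0,0,0],"delta_rot":[0,0,0]},{"translation":[0,0,0],"delta_rot":[0,0,0]}]'
python3 chk.py 9
python3 - <<'E'
from st import *
print([ (st()[0]['ee_pos'].round(2),st()[0]['force'].round(2)) ])
import cv2
a=np.load("scene9.npz")['p'][:,:,::-1]
cv2.imwrite("pics/m9b.png",cv2.resize(a[180:230,390:450],(720,600),interpolation=cv2.INTER_CUBIC))
E
```

```text
time_s: 11.03
ee_pos: [517.7, 226.5, 83.3]
ee_rot: [-179.0, 79.9, 173.7]
force: [-1.9, 0.4, 7.4]
gripper_width: 0.6
tcp [517.66 226.46  83.31] tip station x,y,z -48.02 -0.93 69.52 F [-1.55  0.75  5.95] x axis [-0.174  0.019 -0.985] t 11.1333 w 0.4574658862257487
[(array([517.66, 226.46,  83.31]), array([-1.55,  0.75,  5.95]))]
```

View pics/m9b.png

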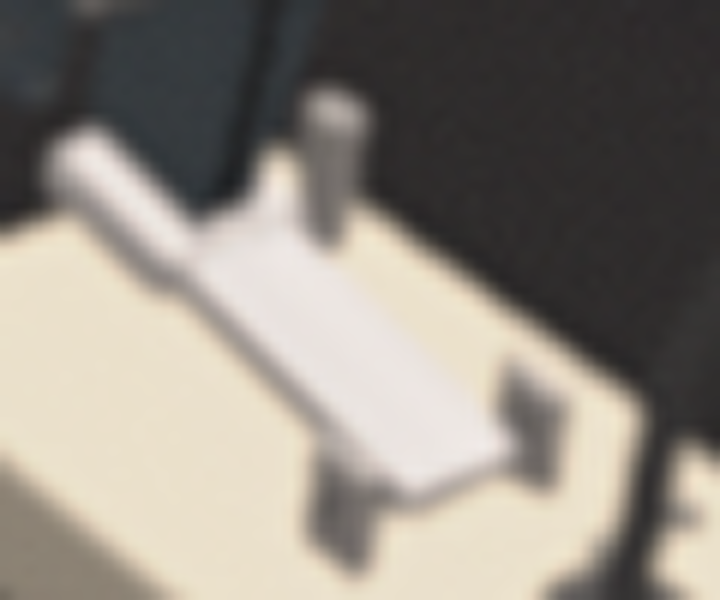

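Run:
```python
from h import *
y=np.radians(-7.0); ex=np.array([np.cos(y),np.sin(y)]);ey=np.array([-ex[1],ex[0]]); o=np.array([563.0,221.8])
def W(a,v,h,f):
    x=35-(a*np.cos(f)-h*np.sin(f)); z=48+a*np.sin(f)+h*np.cos(f); q=o+x*ex+v*ey; return [*q,z]
for f in(.35,.225,.175,.125):
    print(f,[proj("scene",W(a,-19,6,f))[0].round(2).tolist() for a in(65,105)], proj("scene",W(65,19,6,f))[0].round(1))
a=np.load("scene0.npz")['p'][:,:,::-1];b=np.load("scene9.npz")['p'][:,:,::-1]
cc=lambda im:cv2.resize(im[180:222,390:424],(400,494),interpolation=cv2.INTER_CUBIC)
cv2.imwrite("pics/cmp.png",np.hstack([cc(a),cc(b)]))
```

```text
0.35 [[403.49, 197.47], [394.09, 185.43]] [415.8 192.6]
0.225 [[402.48, 199.49], [392.67, 188.88]] [414.8 194.6]
0.175 [[402.14, 200.38], [392.22, 190.38]] [414.4 195.5]
0.125 [[401.85, 201.32], [391.83, 191.93]] [414.1 196.4]
```

View pics/cmp.png

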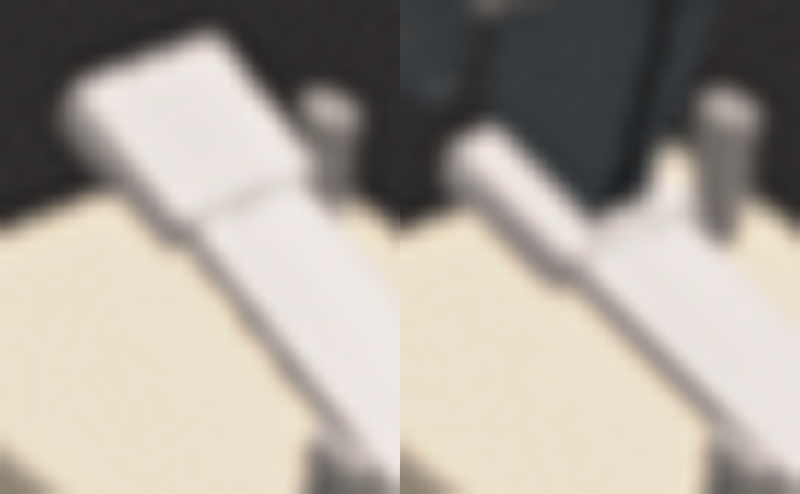

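Compared with rest, the pad's near corner moved by about (-2.0,+5.1) px, where half-way predicts (-1.9,+5.0). The tip height is 69.5 mm and the force 6–7 N, so the lever is half-way down. A last check of the fader before I hand in.

Run:
```python
from meas import *
from st import *
for n in("scene","top"):
    p=np.load(n+"9.npz")['p']; us,v=line(n,p,20,65); k=us[np.argmax(v*((us>36)&(us<50)))]; print(n,peak(us,v,k-4,k+4),marker(n,p))
from workcell import env
s,R=st(); print((s['ee_pos']+14*R[:,0]).round(2),s['force'].round(2),s['time_s'])
print(env.job_done())
```

```text
scene 41.487271769662925 43.33492736804194
top 44.334910791993046 43.131632878267176
[515.23 226.73  69.52] [-1.55  0.75  5.95] 11.1333
the job is handed in; nothing more can be done
None
```

I gripped the fader and slid it about 86 mm along its slot to the marker. Then I pressed the talk lever half-way down with the closed fingers and handed the job in at 11.1 s, still holding it there.

- **Fader:** the last pictures put the line 0.1 mm past the marker tip in the scene view and 0.6 mm past in the top view. Both figures include a correction for the marker's visible side face. Without it, the two views disagree: −1.9 mm in the scene view and +1.2 mm in the top view.
- **Lever:** the fingertips ended at 69.5 mm against the 69 mm target. The force was about 6–7 N, where 6.5 N is expected half-way. The pad's shift in the scene picture gave an angle of about 0.17 rad against 0.175. The lever was never near fully down.
- **Other things on the desk:** I made no contact with anything else. The scene picture taken after the fader move showed nothing else shifted; after pressing the lever I checked only the fader and lever.

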